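Fit the slicing disc on the bench slicer

ROBOT

A 6-joint arm with a two-finger parallel gripper is mounted at the origin on the work surface; the furniture and walls round the work are solid. World frame = base frame: x ahead of the robot, y to its left, z up, the work surface at z = 0. Lengths are in m, angles in rad, forces in N, time in s.
With the tool pointing down it reaches from about 0.275 to 0.85 m from the base axis. Payload 19 kg.
Tool frame: the origin (TCP) lies where the fingers leave the gripper's body, on its centre line; the fingertips stand 73 mm ahead of it and the grasp point (between the pads) lies 54 mm ahead of it; z points along the fingers, y is the direction in which the jaws open and shut (so a half turn about z gives the same grasp; the last joint's range is limited). The gripper opens to 85 mm and grips with 20 to 120 N. Pads are 22 mm wide; open, the fingers measure 114 mm over their backs; the gripper's body (76 mm by 85 mm) begins 54 mm behind the grasp point. The pads swing forward as they close: fully open they stand 13 mm farther back than shut.
Start: joints at [1.215, 0.15, 1.437, -0, 1.554, -0.134], TCP at [0.127, 0.561, 0.304] pointing down, gripper open.
Joint ranges: [-2.8, 2.8], [-0.68, 2.1], [0.12, 2.68], [-1.39, 4.53], [0.16, 2.79], [-2.81, 2.81]. Speed limits (rad/s): [1.89, 1.89, 2.22, 3.01, 3.01, 3.01].

INTERFACE

Orientations are given as a 3x3 rotation matrix whose columns are the frame's x, y, z axes.
In Python, from rig import sense, snapshot, ticket gives the robot as it stands.
- The arm moves only by the shell command python3 -m jog 'ROWS' [FORCE]. ROWS is JSON, a list of rows, each an object with "linear": the shift along the tool's x, y, z in cm, a list of three; "angular": the turn, a rotation vector about the tool's x, y, z in rad, a list of three; "gripper": the opening, from -1 (shut) to 1 (fully open). A call has 1 to 10 rows; each row shifts and turns the pose as measured when the row begins, along the tool's axes as they then stand; what a row does not reach is not made up. A row lasts 1/8 s, in which the tool goes at most 62.5 mm and 10.7 degrees, less where a joint would pass 70% of its speed; a pose out of reach is approached as far as the arm can. A call with a gripper value outside its range is refused whole. The fingers move at their own pace and stop on an object; FORCE is the grip in N (left out, the last holds). Time passes only in rows, so rows that do not move let the fingers close. It gives the time, the measured TCP pose, the force and the opening at its end, in the units of the state.
- sense(): the state, without advancing time (a new reading comes with each control period).
- snapshot(name): name is "scene" or "top" or "wrist"; returns a dict with "img" (480x640x3 uint8, red, green, blue), "intrinsics" (3x3 intrinsics, pixels), "position" and "rotation" of the camera in the world; the wrist camera has in their place "T_tool_cam" (4x4, takes a point from camera to tool coordinates, whose origin is the TCP and whose axes are the flange's). Camera axes: x right, y down, z forward; pixel columns grow to the right and rows downward; lengths in m; the calibration is good to about 2 mm. A picture is of the moment at which its call begins: read the wrist's pose just before it. There is no depth.
- ticket.hand_in(): hands the job in, once; it reports no verdict.
The state is a dict: "clock": time; "q": joint angles; "joint_velocities": joint speeds; "joint_efforts": joint torques, N m; "ee_pos": TCP position; "orientation": TCP orientation; "ft_force": force on the tool from outside, world axes, zero at the start; "torque": the same for the moment, N m; "opening": finger opening in m.
Only numpy, scipy, OpenCV 4.12 (cv2) and the standard library are available. Lean on these libraries where they do the work, as an engineer would, in place of code of your own. Each camera call takes 0.05 s, during which the arm holds its last target.

TASK

The mushroom slicer needs its disc back: take the slicing disc off the chopping board by its orange finger bar and set it on the slicer's drive hub, over the centre spigot. The hub may have stopped at any angle, so rest the disc lightly on the pin heads and turn it until its four large holes find the four brass-headed pins, then push it down against the sprung seat and turn it clockwise (seen from above) as far as it goes, so that it locks under the pin heads when you let go. Do not force it down on the pins, and leave the mushrooms and the marker where they lie.

Things in the scene. Friction and masses are not known exactly. Their poses are not given: they have to be found in the camera images.
- disc_grip (a point): Middle of the orange finger bar on top of the loose slicing disc. Bar 46 mm long (x here), 12 mm thick (y), 38 mm high, flat upright sides; this point is 18 mm below its top, 46 mm above the disc's underside. A black boss 38 mm wide under the bar ends 20 mm below this point.
- disc: Slicing disc, 0.28 to 0.42 kg, lying flat on the board; origin: centre of its underside, x along the bar. Steel plate 172 mm wide, 3 to 6 mm above the underside, round a black hub 92 mm wide, 8 mm thick. Open centre bore below, 17 mm wide, 25 mm deep. Four round entry holes, 16 mm, through the hub 33 mm from the centre, on this frame's x and y axes.
- disc_slots (a point): Same point and axes as the disc's underside centre. From each entry hole a slot 8 mm wide runs 37 degrees anticlockwise, seen from above, to its end, where a 16 mm recess, 4 mm deep, is sunk in the hub's top. So the disc, once down over the pins, is turned clockwise 37 degrees to its stop.
- slicer: White bench slicer, lid off, fixed to the table; 250 x 220 mm, origin under its centre, x to its back. A bowl wall, 192 mm wide inside, surrounds the hub and ends 104 mm above the table. More than 80 N between disc and slicer counts as forcing.
- hub_face (a point): Centre of the grey drive hub's flat face, 80 mm above the table, z up; fixed to the slicer and NOT turning with the hub. A steel spigot 14 mm thick with a coned tip stands here, 27 mm high. The hub is braked, slips only above 1.5 N m, and may stand at any angle, which is not measured: look, or feel for it.
- pin_heads (a point): On the hub axis, level with the pin tops, 20 mm above the hub face; does not turn with the hub. Four pins, 90 degrees apart, 33 mm from the axis: shank 6 mm, brass head 13 mm wide, chamfered, 15 to 20 mm above the face. While the holes miss them, the disc's underside rests here, at 20 mm.
- seat_top (a point): Top of the black sprung seat, 40 mm wide, round the spigot, when free: 21 mm above the hub face. Yields from 5 N, bottoms 4 mm above the face at 11 N. Disc over the pins: push its underside to 4..7 mm above the face to turn it under the heads; let go at the stop, the seat lifts it to 11 mm, heads in the recesses.
- mushroom_a: A brown mushroom cap lying loose on the table between board and slicer, 54 x 54 x 38 mm, origin under its centre; a bystander.
- mushroom_b: A brown mushroom cap lying loose on the table between board and slicer, 49 x 48 x 20 mm, origin under its centre; a bystander.
- marker: A white felt marker with a red cap lying loose on the table right of the slicer, 19 x 132 x 20 mm, origin under its centre; a bystander.

How it is judged:
By the outcome, as a careful person would: the job done as asked, in the order asked, and still so for the second after the job is handed in, with the robot touching nothing.
It also fails if it takes over 72 s, if anything falls off the work surface, if the arm or the gripper's body presses on something with over 40 N, if the wrist force passes 120 N, or if a joint passes its speed limit or range.

## Working session

There is one attempt and no reset: what is moved stays moved. The work goes in short steps, Python scripts to look and compute and a shell command to move; the robot and the scene stay as the last step left them, time stands still between calls to the robot, and variables do not carry over. Pictures are saved under pics/ and viewed, and the job is handed in when it is done.

```bash
mkdir -p pics; ls; cat > h.py <<'E'
import numpy as np, cv2
from rig import sense, snapshot
def shot(name,fn):
    s=sense(); d=snapshot(name)
    cv2.imwrite('pics/'+fn,cv2.cvtColor(np.asarray(d['img']),cv2.COLOR_RGB2BGR))
    if name=='wrist':
        T=np.eye(4);T[:3,:3]=s['orientation'];T[:3,3]=s['ee_pos'];T=T@np.array(d['T_tool_cam'])
        R,p=T[:3,:3],T[:3,3]
    else: R,p=np.array(d['rotation']),np.array(d['position'])
    K=np.array(d['intrinsics'])
    np.savez('pics/'+fn+'.npz',K=K,R=R,p=p,img=d['img'])
    return K,R,p,np.asarray(d['img'])
def load(fn):
    z=np.load('pics/'+fn+'.npz');return z['K'],z['R'],z['p'],z['img']
def ray(cam,uv,z):
    K,R,p=cam[:3]
    d=R@np.linalg.solve(K,[uv[0],uv[1],1.]);return p+d*(z-p[2])/d[2]
def proj(cam,X):
    K,R,p=cam[:3];c=K@(R.T@(np.asarray(X)-p));return c[:2]/c[2]
def st():
    s=sense();np.set_printoptions(precision=4,suppress=True)
    print(s['clock'],np.array(s['ee_pos']),'\n',np.array(s['orientation']),'\nF',np.array(s['ft_force']),np.array(s['torque']),s['opening'],np.array(s['q']))
E
python3 - <<'E'
from h import *
st()
for n in('scene','top','wrist'):
    c=shot(n,n+'0.png');print(n,c[0],c[1],c[2])
E
```

```text
pics
0.0 [0.1265 0.5607 0.3033] 
 [[-0.9755  0.22   -0.0004]
 [ 0.22    0.9755 -0.0011]
 [ 0.0001 -0.0012 -1.    ]] 
F [0.7288 0.3203 0.2605] [0.0059 0.0435 0.0641] 0.08537903651564217 [ 1.215   0.151   1.438  -0.      1.5538 -0.134 ]
scene [[562.3848   0.     316.5768]
 [  0.     562.3848 244.0815]
 [  0.       0.       1.    ]] [[-0.906  -0.3175  0.2798]
 [-0.423   0.6983 -0.5774]
 [-0.012  -0.6415 -0.767 ]] [0.1946 0.6653 1.0355]
top [[446.8718   0.     329.2182]
 [  0.     446.8718 238.61  ]
 [  0.       0.       1.    ]] [[ 0.0295 -0.9914  0.1272]
 [-0.9995 -0.0276  0.0165]
 [-0.0128 -0.1277 -0.9917]] [ 0.399  -0.0402  1.137 ]
wrist [[421.9274   0.     318.088 ]
 [  0.     421.9274 241.3637]
 [  0.       0.       1.    ]] [[ 0.2198  0.9388  0.2654]
 [ 0.9755 -0.2114 -0.0603]
 [-0.0005  0.2722 -0.9623]] [0.0587 0.5758 0.3746]
```

View pics/top0.png

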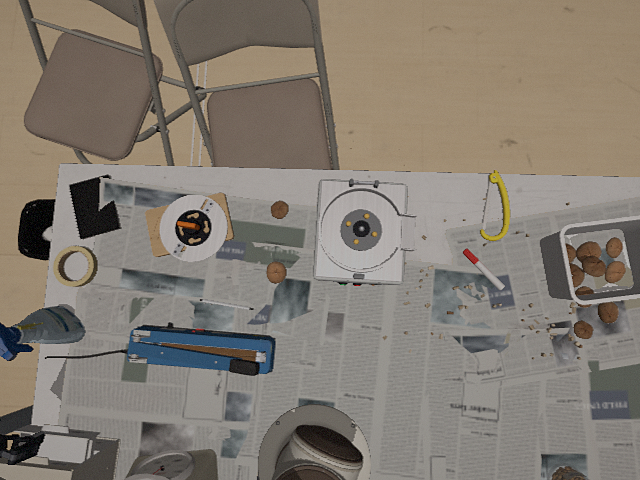

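View pics/scene0.png

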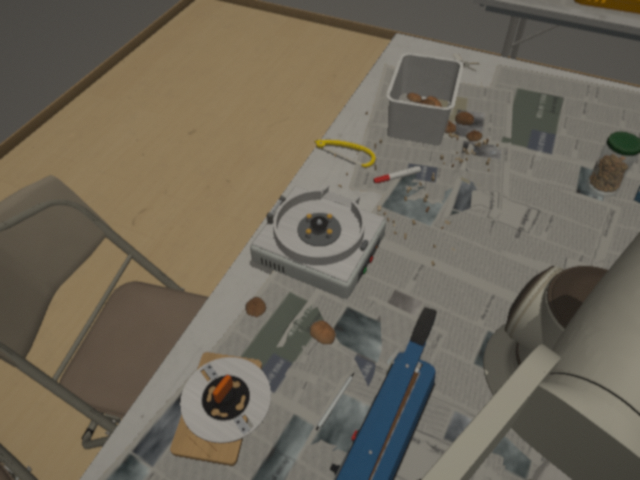

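View pics/wrist0.png

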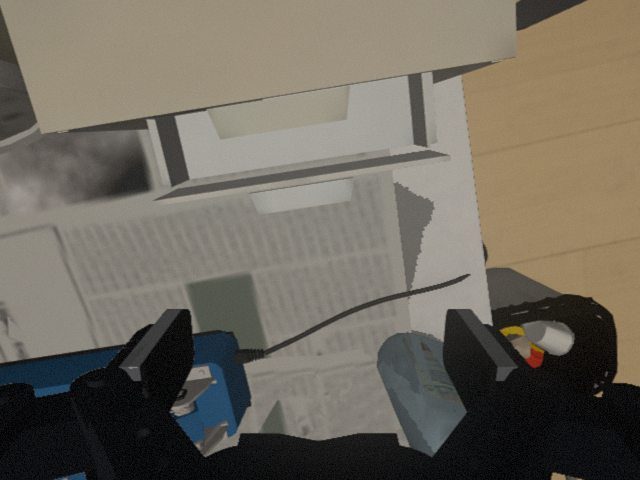

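The top view shows the disc at about (192,228) with the orange bar near (188,226). The slicer hub is at (361,230), the mushrooms at (280,209) and (275,271), and the marker at (484,269). The wrist camera does not see the work yet. Next I'll measure with colour masks.

```bash
cat > m.py <<'E'
from h import *
def comps(img,lo,hi,roi,mn=5):
    hsv=cv2.cvtColor(img,cv2.COLOR_RGB2HSV);m=cv2.inRange(hsv,np.array(lo),np.array(hi))
    k=np.zeros_like(m);x0,y0,x1,y1=roi;k[y0:y1,x0:x1]=m[y0:y1,x0:x1]
    n,l,s,c=cv2.connectedComponentsWithStats(k)
    return [(s[i][4],c[i],l==i) for i in range(1,n) if s[i][4]>=mn],k
def tri(a,ua,b,ub):
    A=[];B=[]
    for cam,u in((a,ua),(b,ub)):
        d=cam[1]@np.linalg.solve(cam[0],[u[0],u[1],1.]);d/=np.linalg.norm(d);P=np.eye(3)-np.outer(d,d);A.append(P);B.append(P@cam[2])
    x=np.linalg.lstsq(np.vstack(A),np.hstack(B),rcond=None)[0];return x
E
python3 - <<'E'
from m import *
t=load('top0.png');s=load('scene0.png')
for nm,cam,roi in(('t',t,(150,190,240,270)),('s',s,(180,350,275,450))):
    cs,_=comps(cam[3],(5,170,120),(18,255,255),roi)
    for a,c,m in cs: print('orange',nm,a,c)
for nm,cam,roi in(('t',t,(335,205,390,255)),('s',s,(295,205,345,245))):
    cs,_=comps(cam[3],(14,110,90),(35,255,255),roi,2)
    for a,c,m in cs: print('brass',nm,a,c, ray(cam,c,0.1) )
def up(fn,box,k,out):
    im=cv2.imread('pics/'+fn);x0,y0,x1,y1=box;cv2.imwrite('pics/'+out,cv2.resize(im[y0:y1,x0:x1],None,fx=k,fy=k,interpolation=cv2.INTER_CUBIC))
up('top0.png',(140,180,250,275),5,'t_disc.png');up('top0.png',(310,175,420,290),5,'t_hub.png')
E
```

```text
orange t 79 [185.7721519  223.96202532]
orange s 107 [221.        384.8411215]
brass t 22 [366.04545455 215.72727273] [ 0.58871672 -0.1079788   0.1       ]
brass t 21 [348. 223.] [ 0.57022698 -0.06597209  0.1       ]
brass t 23 [374.         233.82608696] [ 0.54624149 -0.12738543  0.1       ]
brass t 23 [355.7826087  241.08695652] [ 0.52793566 -0.08517465  0.1       ]
brass s 15 [308.66666667 215.73333333] [ 0.58762929 -0.10742637  0.1       ]
brass s 15 [329.13333333 215.8       ] [ 0.54533917 -0.1263754   0.1       ]
brass s 22 [308.09090909 230.90909091] [ 0.56907925 -0.06566009  0.1       ]
brass s 21 [329. 231.] [ 0.52685446 -0.08454138  0.1       ]
```

```bash
python3 -c "
import cv2,numpy as np
a=cv2.imread('pics/t_disc.png');b=cv2.imread('pics/t_hub.png')
a=cv2.resize(a,(390,340));b=cv2.resize(b,(390,408));c=np.zeros((408,790,3),np.uint8);c[:340,:390]=a;c[:,400:]=b;cv2.imwrite('pics/both.png',c)"
```

```text
(no output)
```

View pics/both.png

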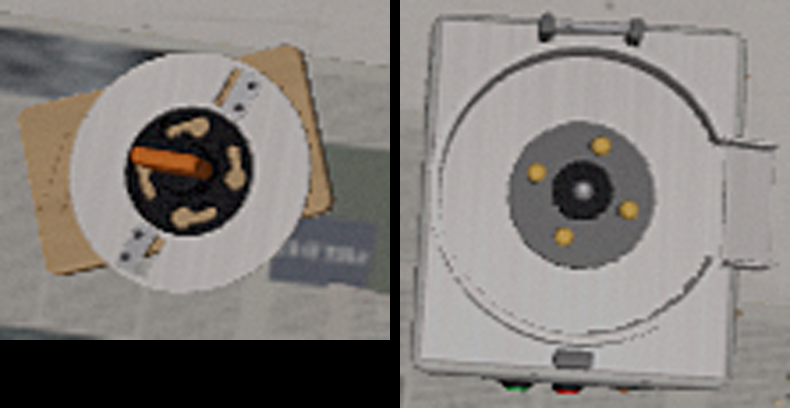

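```bash
python3 - <<'E'
from m import *
t=load('top0.png');s=load('scene0.png')
# white plate contours
for nm,cam,roi in(('t',t,(150,185,240,270)),('s',s,(170,345,280,450))):
    best=None
    for vlo in(150,170,185,200):
        hsv=cv2.cvtColor(cam[3],cv2.COLOR_RGB2HSV);x0,y0,x1,y1=roi
        m=cv2.inRange(hsv,np.array((0,0,vlo)),np.array((180,40,255)));k=np.zeros_like(m);k[y0:y1,x0:x1]=m[y0:y1,x0:x1]
        k=cv2.morphologyEx(k,cv2.MORPH_OPEN,np.ones((3,3)))
        cc=max(cv2.findContours(k,cv2.RETR_EXTERNAL,cv2.CHAIN_APPROX_NONE)[0],key=cv2.contourArea)
        h=cv2.convexHull(cc);e=cv2.fitEllipse(h);print(nm,vlo,e)
    # bar
    cs,k=comps(cam[3],(3,150,60),(18,255,255),roi,30)
    for a,c,m in cs:
        r=cv2.minAreaRect(np.argwhere(m)[:,::-1].astype(np.float32));print(a,c,r,cv2.boxPoints(r).tolist())
print(tri(t,(185.8,224),s,(221,384.8)))
E
python3 - <<'E'
import cv2,numpy as np
im=cv2.imread('pics/scene0.png')[345:450,170:285];im=cv2.resize(im,None,fx=5,fy=5,interpolation=cv2.INTER_CUBIC);cv2.imwrite('pics/s_disc.png',im)
E
```

```text
t 150 ((194.0984344482422, 228.26333618164062), (63.41699981689453, 67.8608627319336), 43.77667999267578)
t 170 ((205.66555786132812, 232.86550903320312), (36.58570861816406, 60.65011978149414), 21.292570114135742)Traceback (most recent call last):
  File "<stdin>", line 10, in <module>
ValueError: max() iterable argument is empty
```

View pics/s_disc.png

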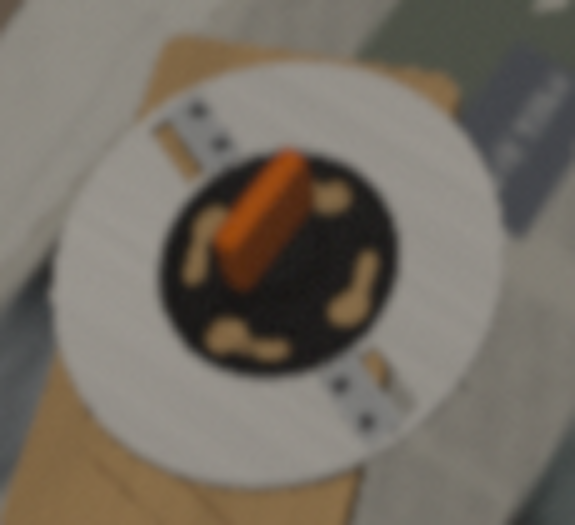

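```bash
python3 - <<'E'
from m import *
t=load('top0.png');s=load('scene0.png');E={}
for nm,cam,roi in(('t',t,(170,205,215,252)),('s',s,(198,371,254,424))):
    x0,y0,x1,y1=roi
    for v in(60,80,100):
        hsv=cv2.cvtColor(cam[3],cv2.COLOR_RGB2HSV)
        m=cv2.inRange(hsv,np.array((0,0,0)),np.array((180,255,v)));k=np.zeros_like(m);k[y0:y1,x0:x1]=m[y0:y1,x0:x1]
        cc=max(cv2.findContours(k,cv2.RETR_EXTERNAL,cv2.CHAIN_APPROX_NONE)[0],key=cv2.contourArea)
        e=cv2.fitEllipse(cv2.convexHull(cc));print(nm,v,e);
        if v==80:E[nm]=e[0]
    cs,_=comps(cam[3],(8,60,90),(25,175,255),roi,8)
    for a,c,mm in cs: print('hole',a,c)
X=tri(t,E['t'],s,E['s']);print('hub top centre',X)
for z in(.02,.025,.03): print(z,ray(t,E['t'],z),ray(s,E['s'],z))
E
```

```text
t 60 ((192.74951171875, 227.4750518798828), (34.528560638427734, 36.0042724609375), 42.51701736450195)
t 80 ((192.83648681640625, 227.4422607421875), (34.99657440185547, 36.08820724487305), 43.312156677246094)
t 100 ((192.79071044921875, 227.4578399658203), (34.97522735595703, 36.39064025878906), 46.4507942199707)
hole 11 [202.18181818 206.63636364]
hole 43 [193.18604651 215.27906977]
hole 46 [205.76086957 227.02173913]
hole 28 [180.75       230.46428571]
hole 49 [193.51020408 240.14285714]
hole 15 [183.26666667 248.4       ]
s 60 ((225.3075408935547, 397.5249938964844), (42.035221099853516, 47.52060317993164), 60.37599563598633)
s 80 ((225.28640747070312, 397.50921630859375), (43.15394592285156, 48.33584976196289), 58.64015579223633)
s 100 ((225.2906036376953, 397.4707946777344), (44.290863037109375, 49.40476608276367), 60.308345794677734)
hole 44 [205.13636364 375.18181818]
hole 12 [227.08333333 375.        ]
hole 33 [235.39393939 383.96969697]
hole 57 [210.35087719 392.71929825]
hole 67 [240.6119403  403.50746269]
hole 64 [218.171875 412.734375]
hole 22 [245.         418.27272727]
hub top centre [0.56027843 0.3234381  0.02566938]
0.02 [0.56122947 0.32534348 0.02      ] [0.56219603 0.32148938 0.02      ]
0.025 [0.56050325 0.32370734 0.025     ] [0.56038639 0.32318193 0.025     ]
0.03 [0.55977702 0.3220712  0.03      ] [0.55857675 0.32487448 0.03      ]
```

The disc centre comes out at about (0.560, 0.323), with the hub top at z≈0.026, so the board is about 18 mm thick. The slicer hub axis is at about (0.558, -0.096), with pins near -20.9° modulo 90°. I'll move over the disc.

```bash
python3 -m jog '[{"linear":[-4.8,-1.4,0.5],"angular":[0,0,0],"gripper":1},{"linear":[-4.8,-1.4,0.5],"angular":[0,0,0],"gripper":1},{"linear":[-4.8,-1.4,0.5],"angular":[0,0,0],"gripper":1},{"linear":[-4.8,-1.4,0.5],"angular":[0,0,0],"gripper":1},{"linear":[-4.8,-1.4,0.5],"angular":[0,0,0],"gripper":1},{"linear":[-4.8,-1.4,0.5],"angular":[0,0,0],"gripper":1},{"linear":[-4.8,-1.4,0.5],"angular":[0,0,0],"gripper":1},{"linear":[-4.8,-1.4,0.5],"angular":[0,0,0],"gripper":1},{"linear":[-4.8,-1.4,0.5],"angular":[0,0,0],"gripper":1},{"linear":[-4.8,-1.4,0.5],"angular":[0,0,0],"gripper":1}]'
python3 -m jog '[{"linear":[0,0,0],"angular":[0,0,0.18],"gripper":1},{"linear":[0,0,0],"angular":[0,0,0.18],"gripper":1},{"linear":[0,0,0],"angular":[0,0,0.18],"gripper":1},{"linear":[0,0,0],"angular":[0,0,0.18],"gripper":1},{"linear":[0,0,0],"angular":[0,0,0.18],"gripper":1},{"linear":[0,0,0],"angular":[0,0,0.18],"gripper":1},{"linear":[0,0,0],"angular":[0,0,0.18],"gripper":1},{"linear":[0,0,0],"angular":[0,0,0.18],"gripper":1},{"linear":[0,0,0],"angular":[0,0,0],"gripper":1}]'
python3 -c "
from h import *
st();c=shot('wrist','w1.png')"
```

```text
clock: 1.4
ee_pos: [0.5746, 0.3125, 0.25]
orientation: [[-0.977, 0.215, -0.002], [0.215, 0.977, -0.002], [0.002, -0.002, -1.0]]
ft_force: [-0.3, 1.1, 0.7]
opening: 0.0854
clock: 2.52
ee_pos: [0.5774, 0.309, 0.245]
orientation: [[0.134, 0.991, -0.009], [0.991, -0.134, -0.005], [-0.006, -0.009, -1.0]]
ft_force: [-0.9, 0.1, 0.3]
opening: 0.0856
2.525 [0.5774 0.309  0.245 ] 
 [[ 0.134   0.9909 -0.0093]
 [ 0.991  -0.1341 -0.0045]
 [-0.0058 -0.0086 -0.9999]] 
F [-0.9174  0.06    0.3442] [ 0.0149 -0.008   0.0038] 0.08559833053692578 [ 0.3742  0.3455  1.3153 -0.0008  1.4911  0.5087]
```

View pics/w1.png

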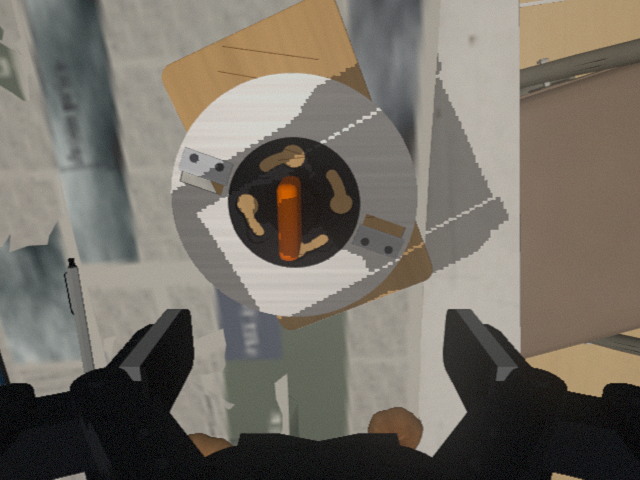

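The wrist picture shows the disc centre at about (295,202), the bar running nearly vertically at u≈289, and entry holes at about (295,156), (247,203) and (342,207).

```bash
python3 - <<'E'
from m import *
c=load('w1.png');img=c[3];hsv=cv2.cvtColor(img,cv2.COLOR_RGB2HSV)
roi=(225,132,365,272);x0,y0,x1,y1=roi
m=cv2.inRange(hsv,np.array((0,0,0)),np.array((180,255,75)));k=np.zeros_like(m);k[y0:y1,x0:x1]=m[y0:y1,x0:x1]
for v in(45,60):
    m=cv2.inRange(hsv,np.array((0,0,0)),np.array((180,255,v)));k=np.zeros_like(m);k[y0:y1,x0:x1]=m[y0:y1,x0:x1]
    cc=max(cv2.findContours(k,cv2.RETR_EXTERNAL,cv2.CHAIN_APPROX_NONE)[0],key=cv2.contourArea)
    e=cv2.fitEllipse(cv2.convexHull(cc));print(e,ray(c,e[0],.026))
cs,_=comps(img,(3,200,60),(14,255,255),roi,60)
for a,cc,mm in cs:
    pts=np.argwhere(mm)[:,::-1].astype(np.float32);r=cv2.minAreaRect(pts);print('bar',a,cc,r)
    # edges left/right by row -> rays at z
    v=np.arange(195,255,4);L=np.array([ray(c,(np.where(mm[i])[0].min(),i),.075)[:2] for i in v]);Rr=np.array([ray(c,(np.where(mm[i])[0].max(),i),.075)[:2] for i in v])
    for P in(L,Rr):
        vx,vy,px,py=cv2.fitLine(P.astype(np.float32),cv2.DIST_HUBER,0,.01,.01).ravel();print(np.degrees(np.arctan2(vy,vx)),px,py)
big=cv2.resize(img[125:280,220:370],None,fx=4,fy=4,interpolation=cv2.INTER_CUBIC);cv2.imwrite('pics/w1b.png',cv2.cvtColor(cv2.convertScaleAbs(big,alpha=1.8),cv2.COLOR_RGB2BGR))
E
```

```text
((293.6014709472656, 201.009521484375), (126.1160888671875, 131.02853393554688), 102.87545776367188) [0.56013875 0.32607615 0.026     ]
((293.71417236328125, 201.6206817626953), (128.43019104003906, 131.6923065185547), 114.38407135009766) [0.56015197 0.32563936 0.026     ]
bar 1127 [287.61756877 209.14019521] ((289.1050720214844, 211.68093872070312), (68.61611938476562, 24.078018188476562), 86.42366790771484)Traceback (most recent call last):
  File "<stdin>", line 13, in <module>
    return umr_minimum(a, axis, None, out, keepdims, initial, where)
ValueError: zero-size array to reduction operation minimum which has no identity
```

```bash
python3 - <<'E'
from m import *
c=load('w1.png');img=c[3]
big=cv2.resize(img[125:280,220:370],None,fx=4,fy=4,interpolation=cv2.INTER_CUBIC);cv2.imwrite('pics/w1b.png',cv2.cvtColor(cv2.convertScaleAbs(big,alpha=1.8),cv2.COLOR_RGB2BGR))
E
```

```text
(no output)
```

View pics/w1b.png

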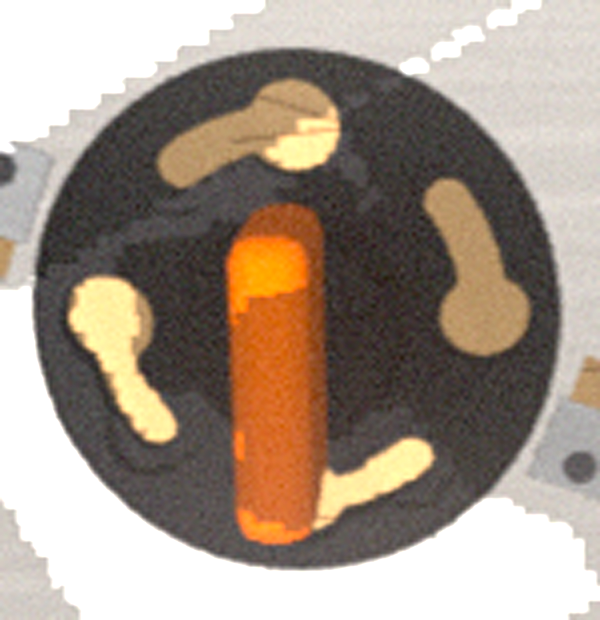

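```bash
python3 - <<'E'
from m import *
c=load('w1.png')
f=lambda x,y,z:ray(c,(220+x/4-.4,125+y/4-.4),z)[:2]
T,R,L=f(296,125,.026),f(485,312,.026),f(112,317,.026)
print('holes',T,R,L,'mid RL',(R+L)/2,np.linalg.norm(R-L),'ang RL',np.degrees(np.arctan2(*(R-L)[::-1])))
C=(R+L)/2;d=T-C;print('T ang',np.degrees(np.arctan2(d[1],d[0])),np.linalg.norm(d))
a,b=f(228,265,.082),f(240,525,.082);d=a-b;print('bar left edge',a,b,np.degrees(np.arctan2(d[1],d[0])))
a,b=f(308,262,.082),f(312,525,.082);d=a-b;print('bar right edge',a,b,np.degrees(np.arctan2(d[1],d[0])))
print('ends',f(268,235,.082),f(278,543,.082))
E
```

```text
holes [0.5647725  0.35665003] [0.59259862 0.32061439] [0.52797958 0.32833918] mid RL [0.5602891  0.32447678] 0.06507912256440315 ang RL -6.816991741410136
T ang 82.06681676218327 0.03248413302942934
bar left edge [0.55676773 0.34295895] [0.55236199 0.30506452] 83.36835443254428
bar right edge [0.56790038 0.3418959 ] [0.56277539 0.30368867] 82.36014030126167
ends [0.5629514  0.34636002] [0.55743598 0.30160249]
```

```bash
python3 -m jog '[{"linear":[0.6,-1.0,2],"angular":[-0.009,0.006,-0.007],"gripper":1},{"linear":[0.65,-0.9,2],"angular":[0,0,0],"gripper":1},{"linear":[0,0,2],"angular":[0,0,0],"gripper":1},{"linear":[0,0,0],"angular":[0,0,0],"gripper":1},{"linear":[0,0,0],"angular":[0,0,0],"gripper":1}]'
python3 -c "
from h import *
st();c=shot('wrist','w2.png');print(ray(c,(320,240),.08))"
```

```text
clock: 3.2
ee_pos: [0.5597, 0.3241, 0.1843]
orientation: [[0.103, 0.995, 0.001], [0.995, -0.103, 0.001], [0.001, 0.001, -1.0]]
ft_force: [0.4, -0.1, 0.1]
opening: 0.0854
3.2 [0.5597 0.3241 0.1843] 
 [[ 0.1032  0.9947  0.0015]
 [ 0.9947 -0.1032  0.0006]
 [ 0.0008  0.0014 -1.    ]] 
F [ 0.421  -0.1323  0.1314] [ 0.0237  0.0002 -0.01  ] 0.08536619825807473 [ 0.4058  0.3597  1.4219 -0.      1.3583  0.5092]
[0.5624 0.3438 0.08  ]
```

View pics/w2.png

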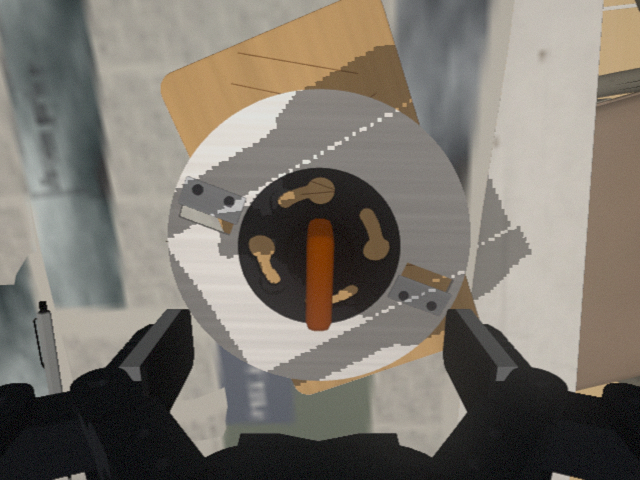

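The bar now lies between the fingers at u≈319, from v=220 to 330. I'll check its angle once more and then descend.

```bash
python3 - <<'E'
from m import *
c=load('w2.png');cs,_=comps(c[3],(2,150,60),(16,255,255),(295,205,345,340),60)
for a,cc,mm in cs:
    v=np.arange(245,320,3)
    Ls=np.array([(np.where(mm[i])[0].min(),i) for i in v],float);Rs=np.array([(np.where(mm[i])[0].max()+1,i) for i in v],float)
    for P in(Ls,Rs):
        k=np.polyfit(P[:,1],P[:,0],1);a1=ray(c,(np.polyval(k,245),245),.082);b1=ray(c,(np.polyval(k,320),320),.082);d=a1-b1
        print(a1[:2],b1[:2],np.degrees(np.arctan2(d[1],d[0])))
big=cv2.resize(c[3][160:340,230:410],None,fx=4,fy=4,interpolation=cv2.INTER_CUBIC)[:600];cv2.imwrite('pics/w2b.png',cv2.cvtColor(cv2.convertScaleAbs(big,alpha=1.6),cv2.COLOR_RGB2BGR))
E
```

```text
[0.55620587 0.34275565] [0.55230165 0.30772569] 83.6404076543016
[0.56833347 0.34149585] [0.56375023 0.3065341 ] 82.53151652046226
```

View pics/w2b.png

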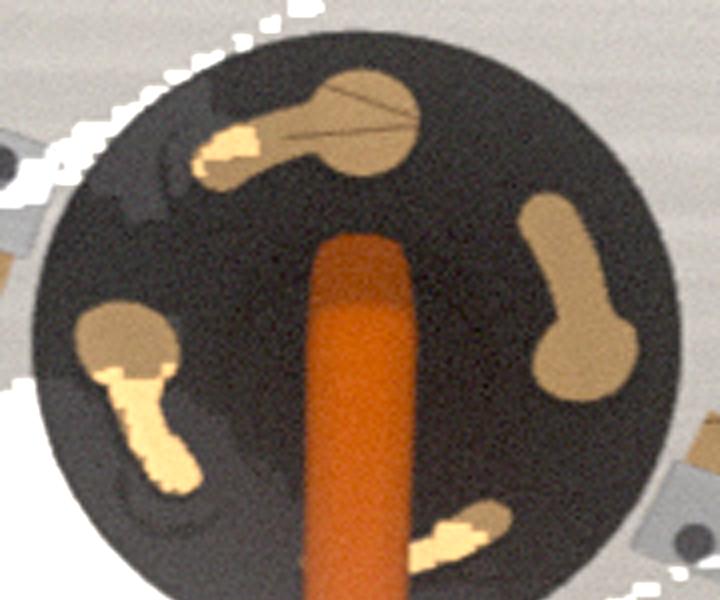

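```bash
python3 -m jog '[{"linear":[0,0.05,2.2],"angular":[0.001,0,0.017],"gripper":1},{"linear":[0,0,2.2],"angular":[0,0,0],"gripper":1},{"linear":[0,0,1.9],"angular":[0,0,0],"gripper":1},{"linear":[0,0,0],"angular":[0,0,0],"gripper":1}]'
```

```text
clock: 3.75
ee_pos: [0.5618, 0.3243, 0.1229]
orientation: [[0.118, 0.993, 0.005], [0.993, -0.118, 0.003], [0.003, 0.005, -1.0]]
ft_force: [0.3, -0.9, -0.1]
opening: 0.0854
```

```bash
python3 -m jog '[{"linear":[0,-0.16,0.15],"angular":[0.005,-0.003,0],"gripper":1},{"linear":[0,0,0],"angular":[0,0,0],"gripper":1}]'; python3 -c "
from h import *
st()"
```

```text
clock: 4.0
ee_pos: [0.5607, 0.3247, 0.1229]
orientation: [[0.118, 0.993, 0.001], [0.993, -0.118, 0.001], [0.001, 0.001, -1.0]]
ft_force: [0.7, -0.4, -0.6]
opening: 0.0852
4.0 [0.5607 0.3247 0.1229] 
 [[ 0.1179  0.993   0.001 ]
 [ 0.993  -0.1179  0.0008]
 [ 0.0009  0.0009 -1.    ]] 
F [ 0.7175 -0.3936 -0.5565] [ 0.0074 -0.0263 -0.0409] 0.08516122663885176 [0.406  0.4131 1.4803 0.0004 1.2471 0.524 ]
```

```bash
python3 -m jog '[{"linear":[0,0,0],"angular":[0,0,0],"gripper":-1},{"linear":[0,0,0],"angular":[0,0,0],"gripper":-1},{"linear":[0,0,0],"angular":[0,0,0],"gripper":-1},{"linear":[0,0,0],"angular":[0,0,0],"gripper":-1},{"linear":[0,0,0],"angular":[0,0,0],"gripper":-1},{"linear":[0,0,0],"angular":[0,0,0],"gripper":-1},{"linear":[0,0,0],"angular":[0,0,0],"gripper":-1},{"linear":[0,0,0],"angular":[0,0,0],"gripper":-1}]' 80; python3 -c "
from h import *
st()"
```

```text
clock: 5.0
ee_pos: [0.5611, 0.3249, 0.1243]
orientation: [[0.118, 0.993, 0.003], [0.993, -0.118, 0.002], [0.002, 0.003, -1.0]]
ft_force: [-0.1, -0.8, 0.7]
opening: 0.0109
5.0 [0.5611 0.3249 0.1243] 
 [[ 0.1177  0.993   0.0027]
 [ 0.993  -0.1177  0.0016]
 [ 0.0019  0.0025 -1.    ]] 
F [-0.0629 -0.7911  0.658 ] [0.0446 0.028  0.0036] 0.01091734032680283 [0.406  0.4117 1.4791 0.0004 1.2476 0.5239]
```

```bash
python3 -m jog '[{"linear":[0,0,-1],"angular":[0.002,-0.002,0],"gripper":-1},{"linear":[0,0,-2],"angular":[0,0,0],"gripper":-1},{"linear":[0,0,-3],"angular":[0,0,0],"gripper":-1},{"linear":[0,0,-3],"angular":[0,0,0],"gripper":-1},{"linear":[0,0,-3],"angular":[0,0,0],"gripper":-1},{"linear":[0,0,-3],"angular":[0,0,0],"gripper":-1},{"linear":[0,0,-2],"angular":[0,0,0],"gripper":-1},{"linear":[0,0,0],"angular":[0,0,0],"gripper":-1}]'; python3 -c "
from h import *
st();shot('scene','s1.png');shot('wrist','w3.png')"
```

```text
clock: 6.0
ee_pos: [0.56, 0.3246, 0.3014]
orientation: [[0.118, 0.993, -0.003], [0.993, -0.118, -0.002], [-0.002, -0.003, -1.0]]
ft_force: [-0.2, -0.3, -4.5]
opening: 0.0109
6.0 [0.56   0.3246 0.3014] 
 [[ 0.1178  0.993  -0.0031]
 [ 0.993  -0.1178 -0.002 ]
 [-0.0023 -0.0029 -1.    ]] 
F [-0.1929 -0.3248 -4.509 ] [0.0465 0.0071 0.0505] 0.010905380340310465 [ 0.4066  0.3048  1.2547 -0.0006  1.5857  0.5246]
```

View pics/s1.png

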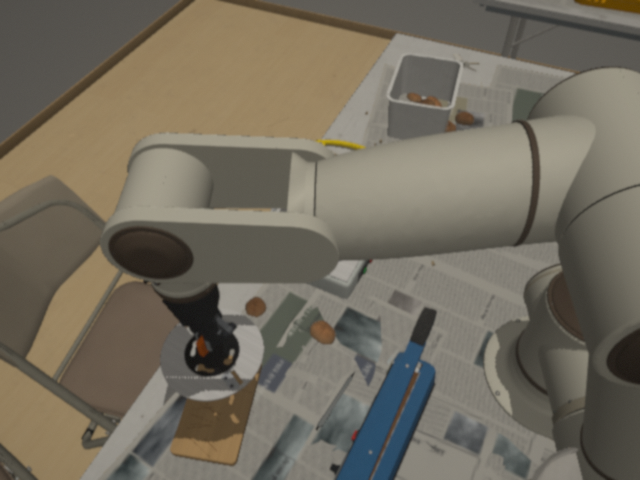

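View pics/w3.png

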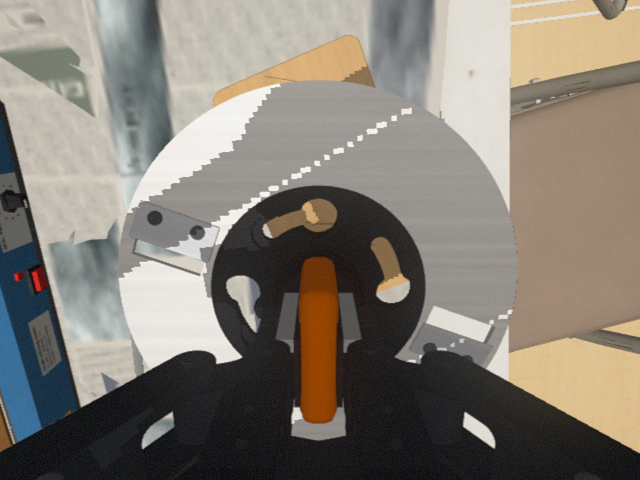

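The disc hangs level in the grip, with the hub outline around (318,290) and the bar centred at u≈318. I'll fit the disc's place in the tool frame from the outlines.

```bash
cat > fit.py <<'E'
from m import *
from scipy.optimize import least_squares
def edge(gray,c0,angs,r0,r1,sgn=1):
    out=[]
    for a in angs:
        r=np.arange(r0,r1,.5);x=c0[0]+r*np.cos(a);y=c0[1]+r*np.sin(a)
        v=cv2.remap(gray,x.astype(np.float32)[None],y.astype(np.float32)[None],cv2.INTER_LINEAR)[0]
        g=np.gradient(cv2.GaussianBlur(v[None],(7,1),1.5)[0])*sgn;i=np.argmax(g);
        if g[i]>4: out.append((x[i],y[i]))
    return np.array(out)
def toolcam(fn,ee,R):
    K,Rw,p,img=load(fn);return K,R.T@Rw,R.T@(p-ee),img
def circ(P):
    A=np.c_[2*P,np.ones(len(P))];s=np.linalg.lstsq(A,(P**2).sum(1),rcond=None)[0];r=np.sqrt(s[2]+s[:2]@s[:2])
    e=np.hypot(*(P-s[:2]).T)-r;return s[:2],r,e
def robust(P):
    for _ in range(4):
        c,r,e=circ(P);P=P[abs(e)<max(.0006,2*np.std(e))]
    return c,r,np.std(e),len(P)
E
python3 - <<'E'
from fit import *
s=sense();c=toolcam('w3.png',np.array(s['ee_pos']),np.array(s['orientation']))
g=cv2.cvtColor(c[3],cv2.COLOR_RGB2GRAY).astype(np.float32)
P=edge(g,(318,290),np.radians(np.arange(-165,-12,3)),92,125)
for h in np.arange(.090,.110,.002):
    Q=np.array([ray(c,p,h)[:2] for p in P]);print('hub',round(h,3),*robust(Q))
E
```

```text
hub 0.09 [ 0.00153657 -0.00021789] 0.04401139430976619 8.547773060127695e-05 50
hub 0.092 [ 0.00070713 -0.00021702] 0.0445534407146231 8.653047835658893e-05 50
hub 0.094 [-0.00012231 -0.00021616] 0.045095487119480054 8.758322611190098e-05 50
hub 0.096 [-0.00095175 -0.0002153 ] 0.04563753352433695 8.863597386721222e-05 50
hub 0.098 [-0.0017812  -0.00021443] 0.04617957992919386 8.968872162252484e-05 50
hub 0.1 [-0.00261064 -0.00021357] 0.04672162633405079 9.074146937783668e-05 50
hub 0.102 [-0.00344008 -0.0002127 ] 0.04726367273890772 9.179421713314868e-05 50
hub 0.104 [-0.00426952 -0.00021184] 0.04780571914376461 9.284696488846062e-05 50
hub 0.106 [-0.00509896 -0.00021098] 0.04834776554862154 9.389971264377256e-05 50
hub 0.108 [-0.00592841 -0.00021011] 0.04888981195347847 9.495246039908375e-05 50
hub 0.11 [-0.00675785 -0.00020925] 0.04943185835833538 9.600520815439521e-05 50
```

```bash
python3 -m jog '[{"linear":[-2,0.2,0],"angular":[-0.003,0.002,0.02],"gripper":-1},{"linear":[-4.6,0.5,0],"angular":[0,0,0.02],"gripper":-1},{"linear":[-4.6,0.5,0],"angular":[0,0,0.02],"gripper":-1},{"linear":[-4.6,0.4,0],"angular":[0,0,0.02],"gripper":-1},{"linear":[-4.6,0.4,0],"angular":[0,0,0.02],"gripper":-1},{"linear":[-4.6,0.4,0],"angular":[0,0,0.02],"gripper":-1},{"linear":[-4.6,0.3,0],"angular":[0,0,0],"gripper":-1},{"linear":[-4.6,0.3,0],"angular":[0,0,0],"gripper":-1},{"linear":[-4.6,0.3,0],"angular":[0,0,0],"gripper":-1},{"linear":[-2,0.2,0],"angular":[0,0,0],"gripper":-1}]'; python3 -m jog '[{"linear":[0,0,0],"angular":[0,0,0],"gripper":-1}]'; python3 -c "
from h import *
st();shot('scene','s2.png');shot('wrist','w4.png')"
```

```text
clock: 7.35
ee_pos: [0.5041, -0.0991, 0.2899]
orientation: [[0.245, 0.969, -0.017], [0.969, -0.245, -0.004], [-0.008, -0.015, -1.0]]
ft_force: [0.1, 1.0, -3.2]
opening: 0.011
clock: 7.48
ee_pos: [0.5031, -0.1007, 0.289]
orientation: [[0.248, 0.969, -0.018], [0.969, -0.248, -0.004], [-0.008, -0.016, -1.0]]
ft_force: [0.3, 0.3, -3.4]
opening: 0.0109
7.475 [ 0.5031 -0.1007  0.289 ] 
 [[ 0.2483  0.9685 -0.0179]
 [ 0.9686 -0.2484 -0.0041]
 [-0.0084 -0.0163 -0.9998]] 
F [ 0.3426  0.2974 -3.4335] [ 0.1028 -0.006  -0.0348] 0.010905655763917678 [-0.343   0.0355  1.5927 -0.0099  1.5288 -0.0915]
```

View pics/w4.png

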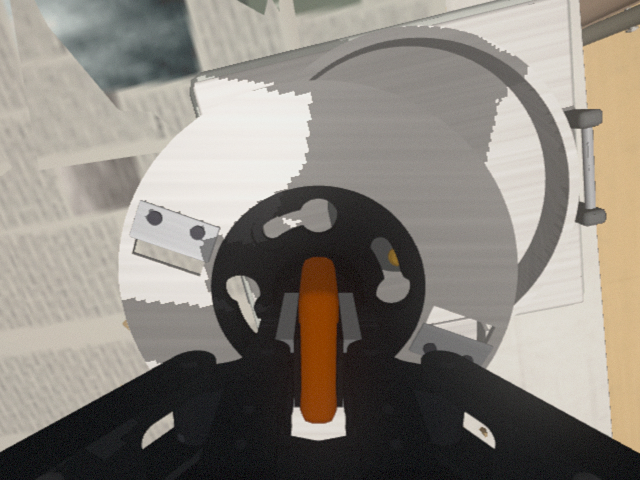

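View pics/s2.png

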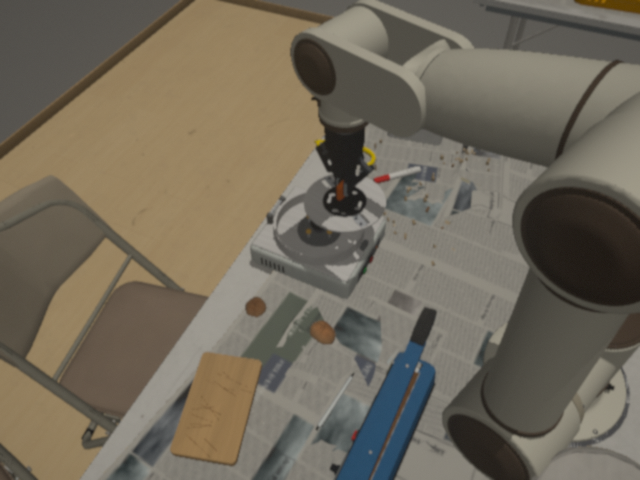

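The disc is intact in the grip and over the slicer, but still about 55 mm short in x. I'll correct position and tilt.

```bash
python3 -m jog '[{"linear":[0.6,1.7,0],"angular":[-0.016,0.008,0],"gripper":-1},{"linear":[0.6,1.7,0],"angular":[0,0,0],"gripper":-1},{"linear":[0.6,1.7,0],"angular":[0,0,0],"gripper":-1},{"linear":[0,0,0],"angular":[0,0,0],"gripper":-1},{"linear":[0,0,0],"angular":[0,0,0],"gripper":-1}]'; python3 -c "
from h import *
st();shot('wrist','w5.png');shot('top','t5.png')"
```

```text
clock: 8.2
ee_pos: [0.5621, -0.09, 0.2877]
orientation: [[0.242, 0.97, 0.003], [0.97, -0.242, 0.002], [0.002, 0.002, -1.0]]
ft_force: [-0.8, -1.2, -3.6]
opening: 0.0111
8.2 [ 0.5621 -0.09    0.2877] 
 [[ 0.2422  0.9702  0.0029]
 [ 0.9702 -0.2422  0.0017]
 [ 0.0023  0.0024 -1.    ]] 
F [-0.8111 -1.2323 -3.5893] [-0.028  -0.0531 -0.0313] 0.011067243459411045 [-0.2952  0.1432  1.4783  0.0025  1.5179 -0.0507]
```

View pics/w5.png

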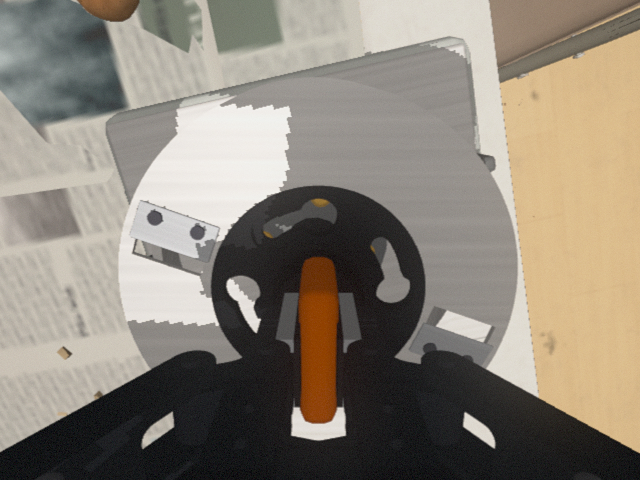

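View pics/t5.png

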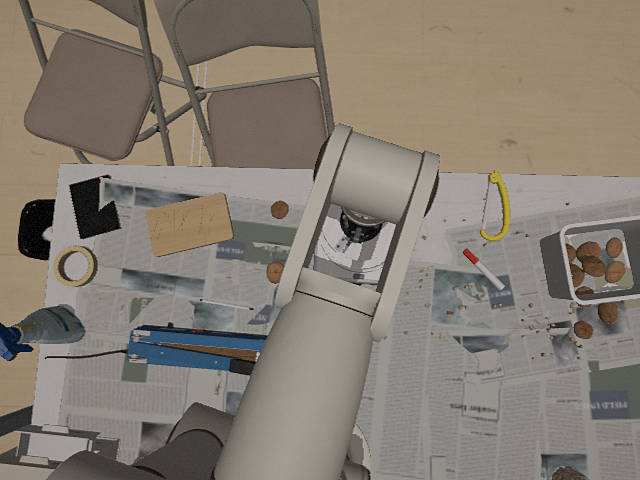

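```bash
python3 - <<'E'
from m import *
c=load('w5.png');print(proj(c,(.5696,-.0655,.1)), proj(c,(.5578+.033*np.cos(np.radians(159)),-.0963+.033*np.sin(np.radians(159)),.1)))
E
python3 -m jog '[{"linear":[-0.5,-0.2,1.5],"angular":[0.0024,-0.0023,0],"gripper":-1},{"linear":[0,0,2],"angular":[0,0,0],"gripper":-1},{"linear":[0,0,1.5],"angular":[0,0,0],"gripper":-1},{"linear":[0,0,0],"angular":[0,0,0],"gripper":-1},{"linear":[0,0,0],"angular":[0,0,0],"gripper":-1}]'; python3 -c "
from h import *
st();shot('wrist','w6.png')"
```

```text
[320.10636487 195.23905815] [262.37447599 239.99113493]
clock: 8.93
ee_pos: [0.5572, -0.0955, 0.2347]
orientation: [[0.243, 0.97, -0.0], [0.97, -0.243, -0.001], [-0.001, -0.0, -1.0]]
ft_force: [-0.1, -0.2, -3.6]
opening: 0.0108
8.925 [ 0.5572 -0.0955  0.2347] 
 [[ 0.2433  0.9699 -0.0004]
 [ 0.9699 -0.2433 -0.0005]
 [-0.0006 -0.0003 -1.    ]] 
F [-0.0774 -0.1593 -3.5786] [-0.0231 -0.0453  0.0115] 0.010766928879560813 [-0.3058  0.1633  1.5634 -0.0006  1.4151 -0.0599]
```

View pics/w6.png

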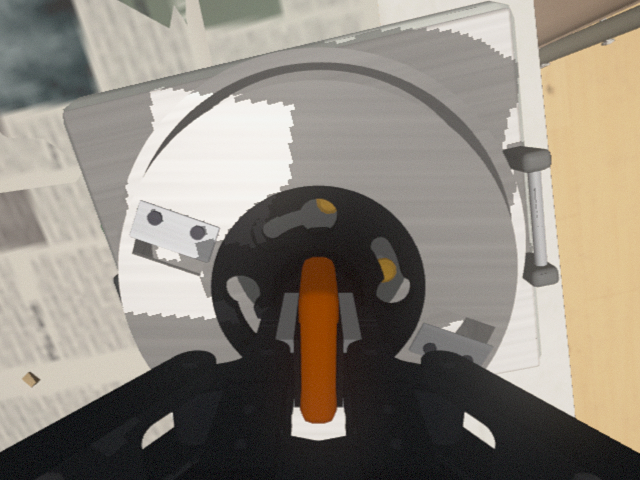

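```bash
python3 - <<'E'
from fit import *
c=load('w6.png');im=cv2.cvtColor(c[3],cv2.COLOR_RGB2BGR)
big=cv2.resize(cv2.convertScaleAbs(im[170:330,210:430],alpha=1.8),None,fx=3.5,fy=3.5,interpolation=cv2.INTER_CUBIC)
for k in range(4):
    a=np.radians(69+90*k);ctr=np.array([.5578+.033*np.cos(a),-.0963+.033*np.sin(a),.1])
    pts=np.array([proj(c,ctr+.0065*np.array([np.cos(t),np.sin(t),0])) for t in np.linspace(0,6.28,60)])
    cv2.polylines(big,[np.int32((pts-[210,170]+.5)*3.5)],True,(0,255,0),1)
    print(k,proj(c,ctr))
cv2.imwrite('pics/w6b.png',big)
E
```

```text
0 [328.60928046 198.97554446]
1 [256.47084514 254.58343523]
2 [312.92037937 319.98575603]
3 [383.79014796 269.29082396]
```

View pics/w6b.png

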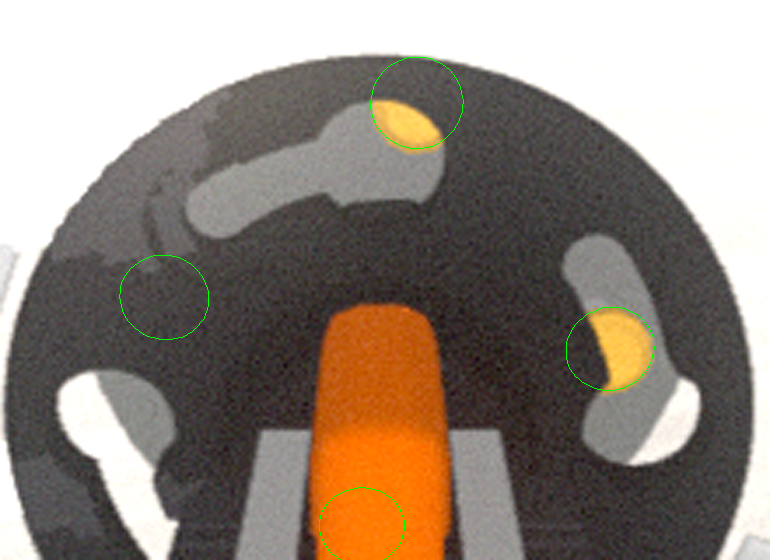

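The projected pin circles fall on the brass heads seen through the holes, within about 1 px. That confirms the hub at (0.5578, -0.0963) and 69°. I'll lower onto the spigot with the disc about 7° off.

```bash
python3 -m jog '[{"linear":[0.07,0.08,1],"angular":[0,0,0],"gripper":-1},{"linear":[0,0,0.8],"angular":[0,0,0],"gripper":-1},{"linear":[0,0,0],"angular":[0,0,0],"gripper":-1},{"linear":[0,0,0],"angular":[0,0,0],"gripper":-1}]'; python3 -c "
from h import *
st()"
```

```text
clock: 9.48
ee_pos: [0.5584, -0.095, 0.2161]
orientation: [[0.243, 0.97, 0.001], [0.97, -0.243, -0.001], [-0.001, 0.001, -1.0]]
ft_force: [0.5, 0.1, -4.4]
opening: 0.0106
9.475 [ 0.5584 -0.095   0.2161] 
 [[ 0.2432  0.97    0.0006]
 [ 0.97   -0.2432 -0.0008]
 [-0.0007  0.0008 -1.    ]] 
F [ 0.4767  0.0576 -4.389 ] [ 0.0042 -0.0034 -0.0125] 0.010631454505180892 [-0.3042  0.1773  1.5858 -0.0006  1.3776 -0.0585]
```

```bash
python3 -m jog '[{"linear":[0,0,0.3],"angular":[0,0,0],"gripper":-1},{"linear":[0,0,0.3],"angular":[0,0,0],"gripper":-1},{"linear":[0,0,0],"angular":[0,0,0],"gripper":-1}]';python3 -m jog '[{"linear":[0,0,0.15],"angular":[0,0,0],"gripper":-1},{"linear":[0,0,0.1],"angular":[0,0,0],"gripper":-1}]'
```

```text
clock: 9.85
ee_pos: [0.5585, -0.095, 0.21]
orientation: [[0.243, 0.97, 0.001], [0.97, -0.243, -0.001], [-0.001, 0.001, -1.0]]
ft_force: [0.2, 0.0, -4.1]
opening: 0.0108
clock: 10.1
ee_pos: [0.5586, -0.0951, 0.2075]
orientation: [[0.243, 0.97, 0.001], [0.97, -0.243, -0.001], [-0.001, 0.002, -1.0]]
ft_force: [-0.0, 0.1, -3.3]
opening: 0.0111
```

```bash
python3 -m jog '[{"linear":[0,0,0.1],"angular":[0,0,0],"gripper":-1}]';python3 -m jog '[{"linear":[0,0,0.1],"angular":[0,0,0],"gripper":-1}]';
```

```text
clock: 10.22
ee_pos: [0.5586, -0.0951, 0.2066]
orientation: [[0.243, 0.97, 0.001], [0.97, -0.243, -0.001], [-0.001, 0.002, -1.0]]
ft_force: [-1.1, -0.4, 2.1]
opening: 0.0107
clock: 10.35
ee_pos: [0.5587, -0.0951, 0.206]
orientation: [[0.243, 0.97, 0.002], [0.97, -0.243, -0.001], [-0.001, 0.002, -1.0]]
ft_force: [-3.3, 0.7, 6.9]
opening: 0.0112
```

The disc meets the pin heads at TCP z≈0.206 with about 11 N contact. Now I'll turn it clockwise lightly to find the pins.

```bash
for i in 1; do python3 -m jog '[{"linear":[0,0,0],"angular":[0.001,0,0.03],"gripper":-1},{"linear":[0,0,0.02],"angular":[0,0,0.03],"gripper":-1}]'; done; python3 -c "
from h import *
st()"
```

```text
clock: 10.6
ee_pos: [0.5589, -0.0951, 0.2062]
orientation: [[0.305, 0.953, 0.002], [0.953, -0.305, -0.001], [-0.001, 0.002, -1.0]]
ft_force: [-1.7, 1.4, 1.5]
opening: 0.0107
10.6 [ 0.5589 -0.0951  0.2062] 
 [[ 0.3045  0.9525  0.0018]
 [ 0.9525 -0.3045 -0.0012]
 [-0.0006  0.0021 -1.    ]] 
F [-1.6726  1.4118  1.5236] [ 0.1352  0.1597 -0.0008] 0.010700351197517877 [-0.3042  0.1847  1.5979 -0.0007  1.3569  0.0053]
```

```bash
python3 -m jog '[{"linear":[0,-0.02,0.08],"angular":[0.002,0,0.025],"gripper":-1}]'; python3 -m jog '[{"linear":[0,0,0.08],"angular":[0,0,0.02],"gripper":-1}]';  python3 -m jog '[{"linear":[0,0,0.05],"angular":[0,0,0.015],"gripper":-1}]'
```

```text
clock: 10.72
ee_pos: [0.5588, -0.0951, 0.2056]
orientation: [[0.33, 0.944, 0.0], [0.944, -0.33, -0.001], [-0.001, 0.001, -1.0]]
ft_force: [0.4, 0.9, 1.3]
opening: 0.0107
clock: 10.85
ee_pos: [0.5589, -0.0951, 0.2048]
orientation: [[0.351, 0.937, 0.001], [0.937, -0.351, -0.001], [-0.0, 0.001, -1.0]]
ft_force: [-0.6, 0.4, 3.4]
opening: 0.0106
clock: 10.98
ee_pos: [0.5589, -0.0951, 0.2043]
orientation: [[0.366, 0.931, 0.001], [0.931, -0.366, -0.001], [-0.0, 0.001, -1.0]]
ft_force: [-0.3, -0.1, 1.8]
opening: 0.0106
```

The holes have found the pins at 68.5°: z is falling with only the seat force. I'll press down against the seat.

```bash
python3 -m jog '[{"linear":[0,0,0.2],"angular":[0,0,0],"gripper":-1}]'; python3 -m jog '[{"linear":[0,0,0.2],"angular":[0,0,0],"gripper":-1}]';  python3 -m jog '[{"linear":[0,0,0.2],"angular":[0,0,0],"gripper":-1}]'
```

```text
clock: 11.1
ee_pos: [0.5589, -0.0951, 0.2022]
orientation: [[0.366, 0.931, 0.001], [0.931, -0.366, -0.001], [-0.0, 0.001, -1.0]]
ft_force: [-0.6, 0.6, 4.0]
opening: 0.0105
clock: 11.22
ee_pos: [0.5589, -0.0951, 0.2002]
orientation: [[0.366, 0.931, 0.001], [0.931, -0.366, -0.001], [-0.0, 0.001, -1.0]]
ft_force: [-1.6, -0.0, 3.9]
opening: 0.0109
clock: 11.35
ee_pos: [0.5589, -0.0951, 0.1982]
orientation: [[0.366, 0.931, 0.001], [0.931, -0.366, -0.001], [-0.0, 0.001, -1.0]]
ft_force: [-1.9, -0.6, 5.4]
opening: 0.0107
```

```bash
python3 -m jog '[{"linear":[0,0,0.2],"angular":[0,0,0],"gripper":-1}]'; python3 -m jog '[{"linear":[0,0,0.2],"angular":[0,0,0],"gripper":-1}]';  python3 -m jog '[{"linear":[0,0,0.15],"angular":[0,0,0],"gripper":-1}]';  python3 -m jog '[{"linear":[0,0,0.1],"angular":[0,0,0],"gripper":-1}]'; python3 -c "
from h import *
st()"
```

```text
clock: 11.48
ee_pos: [0.5589, -0.0951, 0.1961]
orientation: [[0.366, 0.931, 0.001], [0.931, -0.366, -0.001], [-0.0, 0.001, -1.0]]
ft_force: [-1.4, 0.8, 6.3]
opening: 0.0108
clock: 11.6
ee_pos: [0.5589, -0.0951, 0.1941]
orientation: [[0.366, 0.931, 0.001], [0.931, -0.366, -0.001], [-0.0, 0.001, -1.0]]
ft_force: [-2.6, 1.1, 6.5]
opening: 0.0112
clock: 11.72
ee_pos: [0.5589, -0.0951, 0.1926]
orientation: [[0.365, 0.931, 0.001], [0.931, -0.365, -0.001], [-0.0, 0.001, -1.0]]
ft_force: [-2.2, 0.8, 5.9]
opening: 0.011
clock: 11.85
ee_pos: [0.5589, -0.0951, 0.1917]
orientation: [[0.365, 0.931, 0.001], [0.931, -0.365, -0.001], [-0.0, 0.001, -1.0]]
ft_force: [-2.7, 0.9, 7.0]
opening: 0.0107
11.85 [ 0.5589 -0.0951  0.1917] 
 [[ 0.3653  0.9309  0.0012]
 [ 0.9309 -0.3653 -0.0009]
 [-0.0004  0.0014 -1.    ]] 
F [-2.7252  0.9233  7.0158] [0.2056 0.4677 0.0399] 0.010717503579189588 [-0.3042  0.1962  1.6151 -0.0005  1.3289  0.0698]
```

```bash
python3 -m jog '[{"linear":[0,0,0.02],"angular":[0.001,0,0.06],"gripper":-1}]'; python3 -m jog '[{"linear":[0,0,0.02],"angular":[0,0,0.06],"gripper":-1}]';  python3 -m jog '[{"linear":[0,0,0.02],"angular":[0,0,0.06],"gripper":-1}]'; python3 -c "
from h import *
st()"
```

```text
clock: 11.98
ee_pos: [0.559, -0.0952, 0.1917]
orientation: [[0.421, 0.907, 0.001], [0.907, -0.421, -0.001], [-0.0, 0.001, -1.0]]
ft_force: [0.3, 0.6, 6.6]
opening: 0.0105
clock: 12.1
ee_pos: [0.5592, -0.0952, 0.1917]
orientation: [[0.476, 0.879, 0.002], [0.879, -0.476, -0.001], [-0.0, 0.002, -1.0]]
ft_force: [0.1, -0.4, 7.0]
opening: 0.0109
clock: 12.22
ee_pos: [0.5594, -0.0953, 0.1917]
orientation: [[0.53, 0.848, 0.002], [0.848, -0.53, -0.001], [0.0, 0.002, -1.0]]
ft_force: [-1.2, 0.1, 6.1]
opening: 0.011
12.225 [ 0.5594 -0.0953  0.1917] 
 [[ 0.5298  0.8481  0.0022]
 [ 0.8481 -0.5298 -0.0012]
 [ 0.0001  0.0025 -1.    ]] 
F [-1.2185  0.0842  6.1451] [0.0674 0.1591 0.0653] 0.01095416865685826 [-0.3042  0.1967  1.6145 -0.0005  1.328   0.2543]
```

It turns freely. I'll continue to the stop.

```bash
python3 -m jog '[{"linear":[-0.01,-0.02,0.02],"angular":[0.002,0,0.06],"gripper":-1},{"linear":[-0.01,0,0.01],"angular":[0.001,0,0.06],"gripper":-1}]'; python3 -m jog '[{"linear":[-0.01,0,0.01],"angular":[0,0,0.06],"gripper":-1},{"linear":[-0.01,0,0.01],"angular":[0.001,0,0.06],"gripper":-1}]'; python3 -c "
from h import *
st()"
```

```text
clock: 12.48
ee_pos: [0.5596, -0.0955, 0.192]
orientation: [[0.63, 0.776, 0.002], [0.776, -0.63, -0.0], [0.001, 0.001, -1.0]]
ft_force: [-0.7, 0.3, 6.3]
opening: 0.0105
clock: 12.72
ee_pos: [0.5599, -0.0958, 0.1923]
orientation: [[0.721, 0.692, 0.002], [0.692, -0.721, 0.0], [0.002, 0.002, -1.0]]
ft_force: [-0.2, -0.2, 6.8]
opening: 0.0109
12.725 [ 0.5599 -0.0958  0.1923] 
 [[ 0.7214  0.6925  0.0024]
 [ 0.6925 -0.7214  0.    ]
 [ 0.0017  0.0017 -1.    ]] 
F [-0.2301 -0.1681  6.7606] [0.0069 0.0044 0.0256] 0.01089366828487523 [-0.3055  0.1974  1.6124  0.0008  1.3295  0.5002]
```

```bash
python3 -m jog '[{"linear":[-0.04,-0.03,0.07],"angular":[0.002,-0.002,0.05],"gripper":-1}]'; python3 -m jog '[{"linear":[0,-0.01,0.03],"angular":[0,0,0.05],"gripper":-1}]';  python3 -m jog '[{"linear":[0,-0.01,0.03],"angular":[0,0,0.05],"gripper":-1}]'; python3 -c "
from h import *
st()"
```

```text
clock: 12.85
ee_pos: [0.5598, -0.096, 0.192]
orientation: [[0.756, 0.654, 0.001], [0.654, -0.756, -0.0], [0.001, 0.001, -1.0]]
ft_force: [1.7, 0.2, 6.6]
opening: 0.0107
clock: 12.98
ee_pos: [0.5599, -0.096, 0.1919]
orientation: [[0.789, 0.614, 0.002], [0.614, -0.789, -0.001], [0.001, 0.001, -1.0]]
ft_force: [-1.2, -0.8, 7.0]
opening: 0.011
clock: 13.1
ee_pos: [0.56, -0.0961, 0.1918]
orientation: [[0.82, 0.573, 0.002], [0.573, -0.82, -0.001], [0.001, 0.002, -1.0]]
ft_force: [-1.0, -0.3, 6.3]
opening: 0.0109
13.1 [ 0.56   -0.0961  0.1918] 
 [[ 0.8196  0.5729  0.0024]
 [ 0.5729 -0.8196 -0.0009]
 [ 0.0015  0.0021 -1.    ]] 
F [-1.0429 -0.2607  6.2857] [0.026  0.1069 0.1   ] 0.01090086163635519 [-0.3054  0.198   1.6126 -0.0001  1.3284  0.6554]
```

```bash
for k in a; do python3 -m jog '[{"linear":[-0.02,-0.03,0.02],"angular":[0.002,-0.001,0.03],"gripper":-1}]'; python3 -c "
from h import *
print(sense()['torque'])"; python3 -m jog '[{"linear":[0,0,0.02],"angular":[0,0,0.025],"gripper":-1}]'; python3 -c "
from h import *
print(sense()['torque'])"; done
```

```text
clock: 13.22
ee_pos: [0.56, -0.0961, 0.192]
orientation: [[0.837, 0.547, 0.002], [0.547, -0.837, -0.0], [0.001, 0.001, -1.0]]
ft_force: [0.6, -1.5, 6.8]
opening: 0.0108
[-0.17632942 -0.23070649  0.04793919]
clock: 13.35
ee_pos: [0.5602, -0.0962, 0.192]
orientation: [[0.851, 0.525, 0.002], [0.525, -0.851, -0.001], [0.002, 0.002, -1.0]]
ft_force: [-2.4, -0.6, 6.4]
opening: 0.0107
[0.14733754 0.36801723 0.05981652]
```

```bash
for k in a; do python3 -m jog '[{"linear":[-0.02,-0.02,0.03],"angular":[0.001,-0.001,0.025],"gripper":-1}]'; python3 -c "
from h import *
print(sense()['torque'])"; python3 -m jog '[{"linear":[0,0,0.02],"angular":[0,0,0.025],"gripper":-1}]'; python3 -c "
from h import *
print(sense()['torque'])"; done
```

```text
clock: 13.48
ee_pos: [0.56, -0.0962, 0.192]
orientation: [[0.864, 0.503, 0.001], [0.503, -0.864, -0.001], [0.001, 0.001, -1.0]]
ft_force: [-2.0, -0.5, 6.8]
opening: 0.0107
[-0.03756793  0.27803205  0.3951566 ]
clock: 13.6
ee_pos: [0.5599, -0.0963, 0.1919]
orientation: [[0.876, 0.481, 0.001], [0.481, -0.876, -0.001], [0.0, 0.001, -1.0]]
ft_force: [-5.9, -0.7, 8.5]
opening: 0.0107
[-0.05002216  1.07247189  0.91449598]
```

The stop is felt: about 0.9 N m at 28.8°, rising from 30.5°. I'll ease the twist and let the seat lift the disc into the recesses while feeling for the catch.

```bash
for k in a; do python3 -m jog '[{"linear":[0,-0.01,0],"angular":[0,0,-0.015],"gripper":-1}]'; python3 -c "
from h import *
print(sense()['torque'])"; python3 -m jog '[{"linear":[0,0,-0.15],"angular":[0,0,0],"gripper":-1}]';python3 -m jog '[{"linear":[0,0,-0.15],"angular":[0,0,0],"gripper":-1}]'; python3 -m jog '[{"linear":[0,0,-0.1],"angular":[0,0,0],"gripper":-1}]'; python3 -c "
from h import *
print(sense()['torque'])"; done
```

```text
clock: 13.72
ee_pos: [0.5598, -0.0963, 0.192]
orientation: [[0.869, 0.495, 0.001], [0.495, -0.869, -0.001], [0.0, 0.002, -1.0]]
ft_force: [-2.7, -0.3, 6.5]
opening: 0.0109
[0.0412839  0.31114125 0.28187933]
clock: 13.85
ee_pos: [0.5596, -0.0963, 0.1933]
orientation: [[0.869, 0.495, 0.0], [0.495, -0.869, -0.001], [-0.0, 0.002, -1.0]]
ft_force: [-1.4, -0.6, 0.3]
opening: 0.0111
clock: 13.98
ee_pos: [0.5596, -0.0964, 0.1947]
orientation: [[0.869, 0.495, 0.0], [0.495, -0.869, -0.001], [-0.0, 0.001, -1.0]]
ft_force: [-0.9, -0.9, 0.5]
opening: 0.0112
clock: 14.1
ee_pos: [0.5596, -0.0963, 0.1956]
orientation: [[0.869, 0.495, 0.0], [0.495, -0.869, -0.001], [-0.001, 0.001, -1.0]]
ft_force: [-1.0, -0.9, 0.2]
opening: 0.0108
[-0.0649062   0.06276883  0.28382095]
```

```bash
for k in a; do python3 -m jog '[{"linear":[0,0,-0.1],"angular":[0,0,-0.005],"gripper":-1}]';python3 -m jog '[{"linear":[0,0,-0.1],"angular":[0,0,0],"gripper":-1}]'; python3 -m jog '[{"linear":[0,0,-0.05],"angular":[0,0,0],"gripper":-1}]'; python3 -c "
from h import *
st()"; done
```

```text
clock: 14.22
ee_pos: [0.5596, -0.0963, 0.1967]
orientation: [[0.866, 0.499, 0.0], [0.499, -0.866, -0.001], [-0.001, 0.001, -1.0]]
ft_force: [-0.8, -0.0, 2.2]
opening: 0.0105
clock: 14.35
ee_pos: [0.5595, -0.0964, 0.1974]
orientation: [[0.866, 0.499, -0.0], [0.499, -0.866, -0.001], [-0.001, 0.001, -1.0]]
ft_force: [2.8, -1.6, -12.7]
opening: 0.0108
clock: 14.48
ee_pos: [0.5595, -0.0964, 0.1974]
orientation: [[0.866, 0.499, -0.001], [0.499, -0.866, -0.001], [-0.001, 0.001, -1.0]]
ft_force: [3.3, -1.5, -9.7]
opening: 0.0108
14.475 [ 0.5595 -0.0964  0.1974] 
 [[ 0.8664  0.4993 -0.0006]
 [ 0.4993 -0.8664 -0.0012]
 [-0.0012  0.0008 -1.    ]] 
F [ 3.3145 -1.5059 -9.6583] [-0.2686 -0.8754  0.1532] 0.010796961735520557 [-0.3057  0.1942  1.6054 -0.0014  1.3422  0.7427]
```

The catch is felt at TCP z=0.1974: the upward pull is resisted, about 5.5 mm above the pressed height, which matches 11 mm seated. I'll relax and release.

```bash
python3 -m jog '[{"linear":[0,0,0.04],"angular":[0,0,0],"gripper":-1}]';python3 -m jog '[{"linear":[0,0,0],"angular":[0,0,0],"gripper":-0.5},{"linear":[0,0,0],"angular":[0,0,0],"gripper":0},{"linear":[0,0,0],"angular":[0,0,0],"gripper":1},{"linear":[0,0,0],"angular":[0,0,0],"gripper":1},{"linear":[0,0,0],"angular":[0,0,0],"gripper":1},{"linear":[0,0,0],"angular":[0,0,0],"gripper":1},{"linear":[0,0,0],"angular":[0,0,0],"gripper":1}]' 20; python3 -c "
from h import *
st();shot('wrist','w7.png')"
```

```text
clock: 14.6
ee_pos: [0.5596, -0.0964, 0.1972]
orientation: [[0.866, 0.499, -0.0], [0.499, -0.866, -0.001], [-0.001, 0.001, -1.0]]
ft_force: [-1.9, 0.1, 6.1]
opening: 0.0112
clock: 15.48
ee_pos: [0.5596, -0.0963, 0.1976]
orientation: [[0.867, 0.499, 0.0], [0.499, -0.867, -0.001], [-0.0, 0.001, -1.0]]
ft_force: [-0.1, 0.9, 0.7]
opening: 0.085
15.475 [ 0.5596 -0.0963  0.1976] 
 [[ 0.8666  0.4991  0.0001]
 [ 0.4991 -0.8666 -0.0011]
 [-0.0004  0.001  -1.    ]] 
F [-0.1166  0.9338  0.6651] [ 0.0107 -0.022  -0.0088] 0.08500165477281926 [-0.3056  0.1939  1.6052 -0.001   1.342   0.743 ]
```

View pics/w7.png

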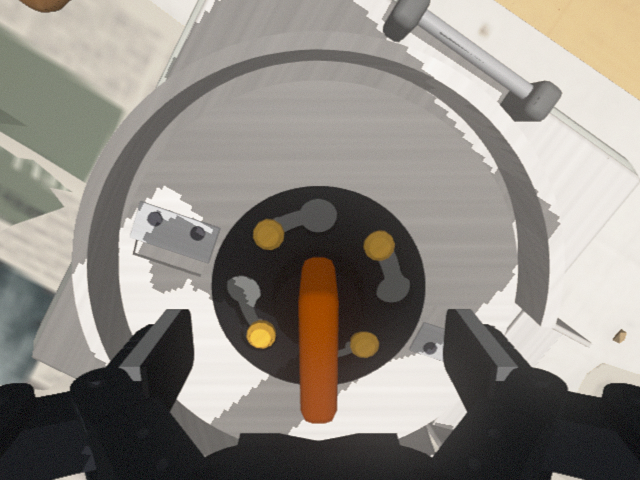

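The four brass heads at (268,234), (379,246), (260,335) and (364,344) sit at the slot ends in their recesses. I'll retract and check.

```bash
python3 -m jog '[{"linear":[0,0,-1],"angular":[0,0,0],"gripper":1},{"linear":[0,0,-2],"angular":[0,0,0],"gripper":1},{"linear":[0,0,-3],"angular":[0,0,0],"gripper":1},{"linear":[0,0,-3],"angular":[0,0,0],"gripper":1},{"linear":[0,0,-3],"angular":[0,0,0],"gripper":1},{"linear":[0,0,-2],"angular":[0,0,0],"gripper":1},{"linear":[0,0,0],"angular":[0,0,0],"gripper":1},{"linear":[0,0,0],"angular":[0,0,0],"gripper":1}]'; python3 - <<'E'
from h import *
c=shot('wrist','w8.png');d=shot('scene','s8.png')
im=cv2.cvtColor(d[3],cv2.COLOR_RGB2BGR);a=cv2.cvtColor(c[3],cv2.COLOR_RGB2BGR)
out=np.zeros((600,800,3),np.uint8);out[:300,:400]=cv2.resize(a,(400,300));out[:300,400:]=cv2.resize(im,(400,300))
out[300:,:400]=cv2.resize(a[140:380,160:480],(400,300));out[300:,400:]=cv2.resize(im[160:340,220:460],(400,300));cv2.imwrite('pics/f8.png',out)
E
```

```text
clock: 16.52
ee_pos: [0.5591, -0.096, 0.3459]
orientation: [[0.867, 0.499, 0.002], [0.499, -0.867, -0.002], [0.001, 0.003, -1.0]]
ft_force: [-0.2, 0.8, -1.1]
opening: 0.0855
```

View pics/f8.png

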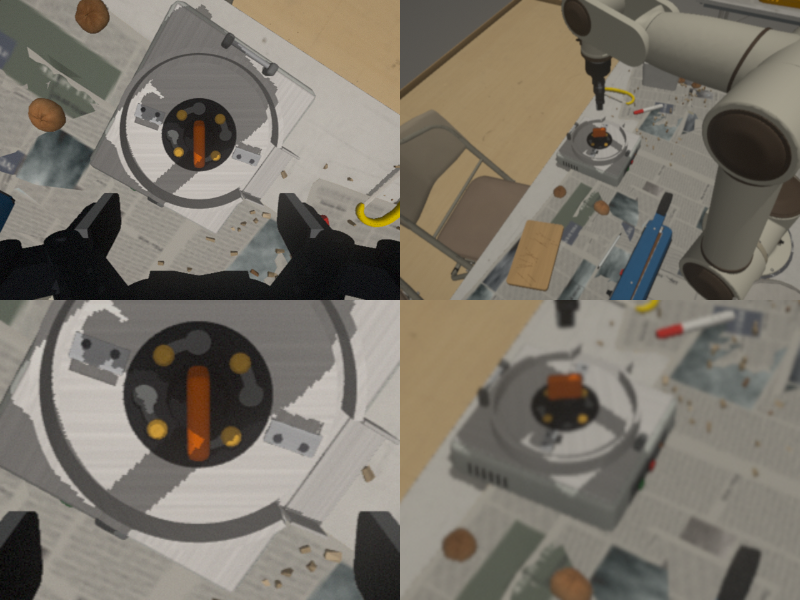

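The disc sits level inside the bowl with the heads at the slot ends, the gripper is clear, and the mushrooms and marker look untouched. I'm handing in.

```bash
python3 -c "
from rig import ticket
print(ticket.hand_in())"
```

```text
the job is handed in; nothing more can be done
None
```

The slicing disc is back on the slicer and locked, and I handed the job in at about 16.5 s of the 72 s allowed.

I lifted the disc by its orange bar and set it over the spigot, resting lightly on the pin heads (about 11 N) roughly 7° off. Turning it clockwise, the holes found the pins at about 68.5°. I then pressed it against the seat with about 11 N and turned it clockwise until the stop pushed back with about 0.9 N m, below the 1.5 N m at which the hub slips.

- **Lock:** before letting go, I raised the disc about 5.5 mm and the pin heads caught it (about 10 N of pull), which fits the expected 11 mm seated height.
- **Pictures:** after release, all four brass heads sit in the recesses at the slot ends. The disc looks level inside the bowl wall, and the gripper is well clear.
- **Bystanders:** the mushrooms and the marker look unmoved in the last scene view; I judged that by eye and did not measure it.
- **Force readings:** the highest I read was about 13 N at the wrist, far below the limits.
- **Disagreement:** the stop came at about 30.5°, where I expected about 32°. I put this down to clearance in the slots. None of the checks failed.

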